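# Roll the long bar into the V-block and up to its stop

### The job

Two round aluminium bars of different length lie on the plates on either side of the V-block. Without picking anything up, push the longer bar by its side so that it rolls along its plate and drops into the V-groove, then push it endwise along the groove until its end is against the stop plate, and leave it lying there. Leave the shorter bar, the bolt and the small steel block where they are.

Things in the scene. Friction and masses are not known exactly. Their poses are not given: they have to be found in the camera images.
- vblock: steel V-block fixed on the bench between two dark run-on plates, tops flush and level 26 mm above the bench. Origin: centre of its underside. x along the groove to the stop (away from the robot), y across to the left, z up. Block and plates reach from -110 to 110 mm in x and -165 to 165 mm in y; the block itself is 60 mm wide
- groove (a point): middle of the V-groove, at the level of the plates' top; axes as the V-block's. 90 degree groove, lips at y = -18 and 18 mm, 18 mm deep, open at the near end. A 40 mm bar rolled over a lip drops in by itself, 9.7 mm, and rests on both flanks, its axis 36.3 mm above the bench; a side push of about 5 N rolls it out again
- stop (a point): middle of the stop's near face (the face looking along -x at the robot), 36 mm above the bench and 100 mm in x from the V-block's origin; axes as the V-block's. The stop is a steel plate across the groove's far end, 56 mm wide, 10 mm thick, its top 56 mm above the bench
- long_bar_center (a point): centre of the longer bar: plain round aluminium, 40 mm diameter, 150 mm long, about 0.5 kg, smooth (friction about 0.35). x is the bar's axis, so its yaw is its heading; y and z turn as it rolls. Lies on the plate left or right of the groove, within about 10 degrees of its direction, axis 46 mm above the bench; rolls easily, soon stops; needs under 10 N to slide endwise in the groove
- short_bar_center (a point): centre of the shorter bar: the same but 90 mm long and 0.3 kg, on the plate on the other side of the groove; stays there
- bolt: steel hexagon bolt standing on its head at the far end of the left plate, 36 mm across, 58 mm tall; origin at the centre of its underside; stays there
- block: small steel block at the far end of the right plate, 25 x 40 x 25 mm (x, y, z); origin at the centre of its underside; stays there
There are look-alikes about, which are no part of the job. What is shaped like the part that bears long_bar_center but green or purple is not meant.

How it is judged:
By the outcome, as a careful person would: the job done as asked, in the order asked, and still so for the second after the job is handed in, with the robot touching nothing.
It also fails if it takes over 59 s, if anything falls off the work surface, if the arm or the gripper's body presses on something with over 40 N, if the wrist force passes 120 N, or if a joint passes its speed limit or range.

### The arm

A 7-joint arm with a two-finger parallel gripper is mounted at the origin on the work surface. World frame = base frame: x ahead of the robot, y to its left, z up, the work surface at z = 0. Lengths are in mm, angles in rad, forces in N, time in s.
With the tool pointing down it reaches from about 425 to 875 mm from the base axis. Payload 8.4 kg.
Tool frame: the origin (TCP) lies between the finger pads; the fingertips stand 14 mm ahead of it and the grasp point (between the pads) lies 5 mm behind it; z points along the fingers, y is the line along which they close (so a half turn about z gives the same grasp; the last joint's range is limited). The gripper opens to 85 mm and grips with 20 to 120 N. Pads are 22 mm wide; open, the fingers measure 114 mm over their backs; the gripper's body (76 mm by 85 mm) begins 54 mm behind the grasp point. The pads swing forward as they close: fully open they stand 13 mm farther back than shut.
Start: joints at [-0.099, 0.333, 0.04, 1.465, -0.013, 1.343, -0.059], TCP at [649.973, -0.013, 245.308] pointing down, gripper open.
Joint ranges: [-2.58, 2.58], [-0.38, 2.09], [-1.3, 1.39], [0.25, 2.4], [-1.5, 4.64], [0.08, 2.09], [-2.65, 2.65]. Speed limits (rad/s): [2.22, 2.22, 2.79, 2.79, 3.14, 3.14, 3.14].

### API

Orientations are given as a unit quaternion [x, y, z, w].
In Python, from station import r, cams gives the robot as it stands.
- The arm moves only by the tool move_arm, never from a script. Its argument "series" is a list that holds one entry, the list of rows, each a list of 6 numbers: the shift along the tool's x, y, z in m, then the turn, a rotation vector about the tool's x, y, z in degrees. In form: [[[tx, ty, tz, ax, ay, az], ...]]. A call has exactly 10 rows; each row is the pose to reach, as a shift and turn from the pose commanded when the call began, along the tool's axes at that moment; what a row does not reach only later rows make up. A row lasts 1/12 s, in which the tool goes at most 41.7 mm and 7.16 degrees, less where a joint would pass 70% of its speed; a pose out of reach is approached as far as the arm can. A call with a gripper value outside its range is refused whole. "fingers" is the opening, from 0 (shut) to 1 (fully open), set as the call begins (left out, the last holds). The fingers move at their own pace and stop on an object; "squeeze" is the grip in N (left out, the last holds). Time passes only in rows, so rows that repeat a pose let the fingers close, or fill a call up. It gives the time, the measured TCP pose, the force, the opening and the grip force at its end, in the units of the state.
- r.sense(): the state, without advancing time (a new reading comes with each control period).
- cams.read_camera(name): name is "scene" or "side" or "wrist"; returns a dict with "image" (420x560x3 uint8, red, green, blue), "depth" (420x560 float32, mm along the optical axis (not along the pixel's ray), 0 where there is no reading), "fx", "fy", "cx", "cy" (pixels), "extrinsics" (4x4, takes a point from camera to world coordinates). Camera axes: x right, y up, looking along -z (the intrinsics and any distortion apply to the point x, -y, -z); pixel columns grow to the right and rows downward; lengths in mm; the calibration is good to about 2 mm. A picture is of the moment at which its call begins.
- r.close_job(): hands the job in; it is judged then, once.
The state is a dict: "t": time; "joint_pos": joint angles; "joint_velocities": joint speeds; "tau": joint torques, N m; "eef_pos": TCP position; "eef_rot": TCP orientation; "contact_force": force on the tool from outside, world axes, zero at the start; "wrist_torque": the same for the moment, N m; "gripper_width": finger opening in mm; "finger_force": force on a finger pad.
Only numpy, scipy, OpenCV 4.12 (cv2) and the standard library are available. Lean on these libraries where they do the work, as an engineer would, in place of code of your own. Each camera call takes 0.05 s, during which the arm holds its last target. There are 200 camera calls.

## Working session

There is one attempt and no reset: what is moved stays moved. The work goes in short steps, Python scripts to look and compute and a tool call to move; the robot and the scene stay as the last step left them, time stands still between calls to the robot, and variables do not carry over. Pictures are saved under pics/ and viewed, at most 10 in all, crops included, and the job is handed in when it is done.

Besides the shell and the picture viewer there is one more tool, called after "Request:" by a JSON object that holds its "name" and its "arguments". move_arm: Moves the arm, as the interface text tells. Its arguments: {"type":"object","properties":{"series":{"type":"array","items":{"type":"array","items":{"type":"array","items":{"type":"number"}}}},"fingers":{"type":"number"},"squeeze":{"type":"number"}},"required":["series"]}

```bash
mkdir -p pics
cat > h.py <<'E'
from station import r,cams
import numpy as np,cv2
def shot(n,f=None):
    d=cams.read_camera(n)
    if f: cv2.imwrite('pics/'+f,d['image'][:,:,::-1])
    D=d['depth'].astype(float); v,u=np.indices(D.shape)
    P=np.stack([(u-d['cx'])/d['fx']*D,-(v-d['cy'])/d['fy']*D,-D],-1)
    E=d['extrinsics']; W=P@E[:3,:3].T+E[:3,3]; W[D==0]=np.nan
    return d,W
E
python3 - <<'E'
from h import *
d,W=shot('scene','s1.png');d2,W2=shot('side','d1.png')
np.save('W.npy',W);np.save('W2.npy',W2)
print(r.sense()); print(d['extrinsics'],d2['extrinsics'], d.keys())
E
```

```text
{'t': 0.1, 'joint_pos': array([-0.09919879,  0.3338237 ,  0.03989273,  1.46624142, -0.01344915,
        1.34326394, -0.05849845]), 'joint_velocities': array([-0.00014342, -0.00067693, -0.00116596, -0.00346559, -0.00023826,
        0.00103869,  0.00058646]), 'tau': array([ 3.76442753e-03, -6.60015249e+01,  1.37005594e+00, -4.06471324e+01,
        1.68957113e-02,  9.04385961e-03,  1.07212072e-04]), 'eef_pos': array([ 6.49592516e+02, -2.11172696e-02,  2.44492452e+02]), 'eef_rot': array([ 7.07122676e-01,  7.07090504e-01, -5.39328814e-04, -4.99704812e-04]), 'contact_force': array([ 0.21044307, -0.41603776,  0.10866838]), 'wrist_torque': array([-0.0433933 ,  0.00634029, -0.02183139]), 'finger_force': 0.0, 'gripper_width': 85.49725279402159}
[[ 5.41607435e-01 -5.87181304e-01  6.01564214e-01  1.16295477e+03]
 [ 8.40550862e-01  3.88190800e-01 -3.77865256e-01 -2.91898859e+02]
 [-1.16462798e-02  7.10299950e-01  7.03802774e-01  8.49706636e+02]
 [ 0.00000000e+00  0.00000000e+00  0.00000000e+00  1.00000000e+00]] [[-9.97905325e-01  2.98630571e-02 -5.73860591e-02  4.29215929e+02]
 [-6.35888605e-02 -6.15874883e-01  7.85273573e-01  8.56698812e+02]
 [-1.18919629e-02  7.87277795e-01  6.16483783e-01  6.63157220e+02]
 [ 0.00000000e+00  0.00000000e+00  0.00000000e+00  1.00000000e+00]] dict_keys(['image', 'depth', 'fx', 'fy', 'cx', 'cy', 'extrinsics'])
```

View pics/s1.png

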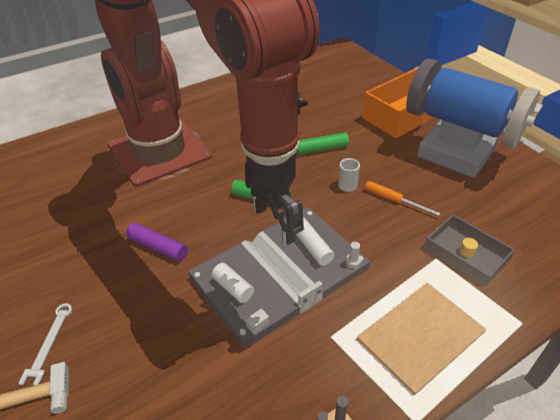

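View pics/d1.png

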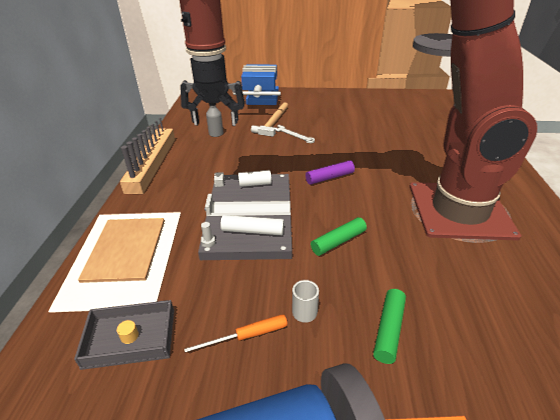

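The scene view shows the long bar around (315,242) on the left plate beside the bolt (355,255), the short bar at (232,282), and the stop at (308,297). The side view, with nothing in the way, shows the long bar at (252,226), the bolt at (207,235), the stop at (208,206) and the short bar at (255,178).

Run:
```python
import numpy as np,cv2
W=np.load('W2.npy')
def reg(u0,u1,v0,v1,z0,z1):
    p=W[v0:v1,u0:u1].reshape(-1,3); p=p[np.isfinite(p[:,0])]; return p[(p[:,2]>z0)&(p[:,2]<z1)]
pl=reg(195,298,168,262,20,32)
c,s,a=cv2.minAreaRect(pl[:,:2].astype(np.float32)); print('plate',c,s,a,np.median(pl[:,2]))
for n,b in dict(long=(216,290,210,240),short=(236,275,168,190)).items():
    p=reg(*b,54,75); m=np.median(p,0); q=p[:,:2]-m[:2]
    _,_,v=np.linalg.svd(q-q.mean(0),full_matrices=False); v=v[0]*np.sign(v[0][0]); t=q@v
    print(n,len(p),'mid',m[:2]+v*(t.min()+t.max())/2,'lat med',m,'len',np.ptp(t),'yaw',np.degrees(np.arctan2(v[1],v[0])))
    p=reg(*b,35,75);print(p.min(0),p.max(0))
for n,b in dict(stop=(200,216,192,218),bolt=(198,218,220,250)).items():
    p=reg(*b,45,120); print(n,len(p),p.min(0),p.max(0),np.median(p,0))
```

```text
plate (576.2219848632812, 52.302406311035156) (220.0985565185547, 335.50341796875) 4.270295143127441 25.76700762029043
long 641 mid [554.0670383  152.15314789] lat med [553.31263277 152.19517712  62.60290223] len 149.32989707664294 yaw -3.1887500760163427
[479.0491311  125.36176285  35.01698122] [630.10678226 168.97319238  68.4337441 ]
short 254 mid [571.50509881 -52.15749245] lat med [571.5538438  -52.14773915  62.61219437] len 89.64697085204102 yaw 11.314791755536525
[525.68325677 -74.52646513  35.08818717] [617.09875379 -32.12454429  69.18508845]
stop 75 [674.42899596  32.49130201  45.4301324 ] [686.17691833  88.44577868  58.34500611] [679.43867825  65.62029564  55.50627745]
bolt 146 [645.89067254 180.97277942  45.39600176] [665.92632641 202.96631101  86.50320753] [654.32719602 197.4075917   70.67109385]
```

Request:
{"name": "move_arm", "arguments": {"series": [[[0.025, -0.013, 0.012, 0, 0, -0.5], [0.05, -0.026, 0.025, 0, 0, -1], [0.08, -0.041, 0.04, 0, 0, -1.7], [0.11, -0.057, 0.055, 0, 0, -2.4], [0.14, -0.072, 0.07, 0, 0, -3], [0.165, -0.085, 0.082, 0, 0, -3.5], [0.185, -0.095, 0.092, 0, 0, -4], [0.2, -0.103, 0.1, 0, 0, -4.3], [0.2, -0.103, 0.1, 0, 0, -4.3], [0.2, -0.103, 0.1, 0, 0, -4.3]]], "fingers": 1}}

```text
t: 0.93
eef_pos: [546.1, 200.7, 144.6]
eef_rot: [0.679, 0.734, -0.001, -0.0]
contact_force: [0.5, -0.8, -0.8]
gripper_width: 85.5
finger_force: 0.0
```

Request:
{"name": "move_arm", "arguments": {"series": [[[0, 0, 0.015, 0, 0, 0], [0, 0, 0.03, 0, 0, 0], [0, 0, 0.045, 0, 0, 0], [0, 0, 0.06, 0, 0, 0], [0, 0, 0.075, 0, 0, 0], [0, 0, 0.085, 0, 0, 0], [0, 0, 0.095, 0, 0, 0], [0, 0, 0.1, 0, 0, 0], [0, 0, 0.1, 0, 0, 0], [0, 0, 0.1, 0, 0, 0]]]}}

```text
t: 1.77
eef_pos: [547.3, 199.8, 45.6]
eef_rot: [0.68, 0.733, 0.0, 0.0]
contact_force: [0.2, 1.1, 0.8]
gripper_width: 85.4
finger_force: 0.0
```

Run:
```python
from h import *
d,W=shot('scene'); im=d['image'][180:360,160:400,::-1]
cv2.imwrite('pics/s2.png',cv2.resize(im,None,fx=3,fy=3))
c=np.array([576.2,52.3]);a=np.radians(4.27);R=np.array([[np.cos(a),-np.sin(a)],[np.sin(a),np.cos(a)]])
p=W.reshape(-1,3);p=p[np.isfinite(p[:,0])]
b=np.c_[(p[:,:2]-c)@R,p[:,2]]
pl=p[(abs(p[:,2]-26)<4)&(abs(b[:,0])<125)&(abs(b[:,1])<180)]
print(cv2.minAreaRect(pl[:,:2].astype(np.float32)))
q=b[(b[:,2]>60)&(b[:,2]<70)&(abs(b[:,0])<110)&(b[:,1]>70)&(b[:,1]<121)]
print(len(q),np.median(q,0),q.min(0),q.max(0),np.degrees(np.polyfit(q[:,0],q[:,1],1)[0]))
print(r.sense()['eef_pos'],r.sense()['contact_force'])
```

```text
((575.453125, 50.46284484863281), (223.63731384277344, 332.85565185546875), 4.192478656768799)
543 [-10.14152394  88.23206965  63.49518574] [-92.69192835  70.64023801  60.0536762 ] [ 91.03836231 120.9192773   69.48622405] -6.057472070475623
[547.48935524 200.07540732  45.99359097] [0.41881993 0.40892429 0.51867637]
```

View pics/s2.png

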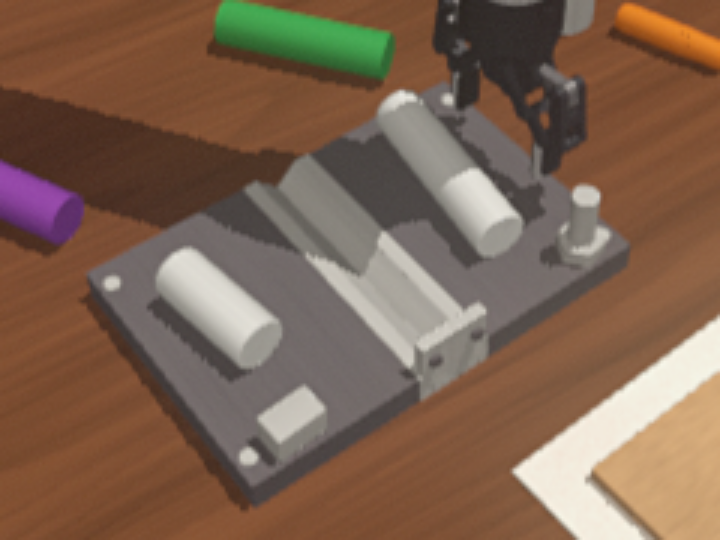

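The image shows the fingers standing clear behind the long bar (about (460,95) and (545,150) in the crop). The bolt at (585,240) is out of the path, so I can start the push.

Request:
{"name": "move_arm", "arguments": {"series": [[[-0.005, 0, 0, 0, 0, 0], [-0.01, 0, 0, 0, 0, 0], [-0.015, 0, 0, 0, 0, 0], [-0.02, 0, 0, 0, 0, 0], [-0.025, 0, 0, 0, 0, 0], [-0.03, 0, 0, 0, 0, 0], [-0.035, 0, 0, 0, 0, 0], [-0.04, 0, 0, 0, 0, 0], [-0.045, 0, 0, 0, 0, 0], [-0.05, 0, 0, 0, 0, 0]]]}}

```text
t: 2.65
eef_pos: [550.7, 149.6, 45.3]
eef_rot: [0.68, 0.733, -0.0, -0.0]
contact_force: [0.0, 1.3, -0.1]
gripper_width: 85.6
finger_force: 0.2
```

```bash
cat >> h.py <<'E'
c=np.array([575.8,51.5]);a=np.radians(4.25);R=np.array([[np.cos(a),-np.sin(a)],[np.sin(a),np.cos(a)]])
def blk(W):
    p=W.reshape(-1,3);p=p[np.isfinite(p[:,0])]; return np.c_[(p[:,:2]-c)@R,p[:,2]]
E
cat > look.py <<'E'
import sys
from h import *
d,W=shot('side')
cv2.imwrite('pics/'+sys.argv[1],cv2.resize(d['image'][100:280,160:360,::-1],None,fx=3,fy=3))
print('tcp',blk(r.sense()['eef_pos']),r.sense()['contact_force'])
E
python3 look.py d2.png
```

```text
tcp [[-17.65301769  98.37476431  45.25000484]] [ 0.63136714 -1.45655717 -0.48168377]
```

View pics/d2.png

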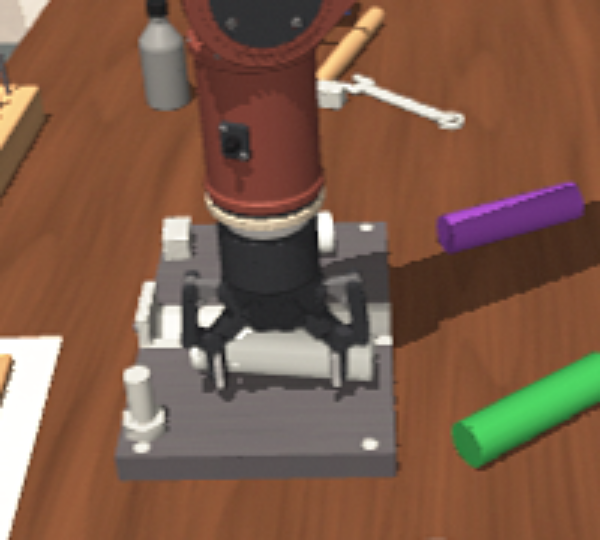

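The bar ((285,355) in the crop) has rolled ahead of the fingers and now lies nearly parallel to the groove. I'll push the remaining distance.

Request:
{"name": "move_arm", "arguments": {"series": [[[-0.005, 0, 0, 0, 0, 0], [-0.01, 0, 0, 0, 0, 0], [-0.015, 0, 0, 0, 0, 0], [-0.02, 0, 0, 0, 0, 0], [-0.025, 0, 0, 0, 0, 0], [-0.03, 0, 0, 0, 0, 0], [-0.035, 0, 0, 0, 0, 0], [-0.04, 0, 0, 0, 0, 0], [-0.045, 0, 0, 0, 0, 0], [-0.049, 0, 0, 0, 0, 0]]]}}

```text
t: 3.53
eef_pos: [554.4, 100.5, 45.3]
eef_rot: [0.68, 0.733, -0.0, 0.0]
contact_force: [1.0, -0.6, -0.3]
gripper_width: 85.2
finger_force: 0.0
```

```bash
cat > bar.py <<'E'
from h import *
for n in('scene','side'):
    d,W=shot(n);b=blk(W)
    q=b[(b[:,2]>49)&(b[:,2]<70)&(abs(b[:,0])<105)&(abs(b[:,1])<45)]
    q=q[q[:,0]<92]
    if len(q)>20: print(n,len(q),np.median(q,0).round(1),np.percentile(q,[1,99],axis=0).round(1).tolist(),q[:,2].max())
s=r.sense();print('tcp',blk(s['eef_pos']),s['contact_force'],s['t'])
E
python3 bar.py; python3 look.py d3.png
```

```text
scene 1013 [-19.9   5.8  60.1] [[-97.2, -13.9, 49.4], [50.1, 43.1, 67.2]] 69.83229190735278
side 325 [-22.7  15.   56.2] [[-98.3, -5.2, 49.4], [29.1, 38.7, 63.7]] 65.11805582174657
tcp [[-17.67823321  50.14047868  45.27070766]] [-0.28379502 -0.87192267 -0.58698656] 3.6333
tcp [[-17.70742725  50.8078902   45.27223965]] [-0.94507005  0.45381118 -0.21079335]
```

View pics/d3.png

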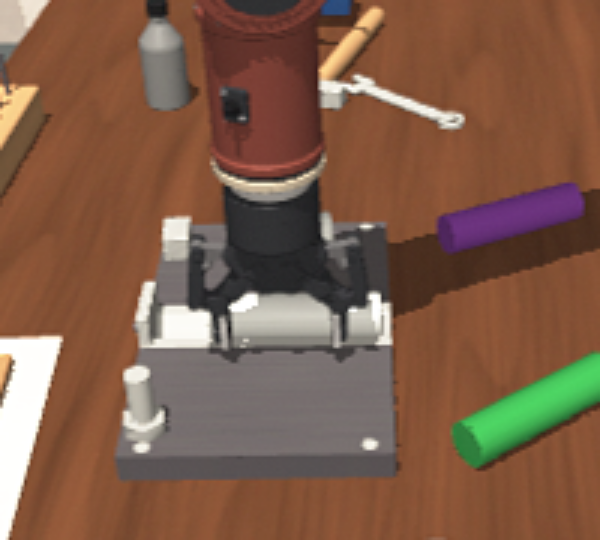

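The bar ((290,320) in the crop) is at the groove, but the heights don't settle whether it has dropped. I'll ease it a few mm further, then back off and check.

Request:
{"name": "move_arm", "arguments": {"series": [[[-0.003, 0, 0, 0, 0, 0], [-0.006, 0, 0, 0, 0, 0], [-0.009, 0, 0, 0, 0, 0], [-0.011, 0, 0, 0, 0, 0], [-0.011, 0, 0, 0, 0, 0], [-0.006, 0, 0, 0, 0, 0], [0.005, 0, 0, 0, 0, 0], [0.02, 0, 0, 0, 0, 0], [0.035, 0, 0, 0, 0, 0], [0.04, 0, 0, 0, 0, 0]]]}}

```text
t: 4.52
eef_pos: [550.8, 145.2, 45.4]
eef_rot: [0.679, 0.734, 0.001, -0.001]
contact_force: [-0.3, 1.5, -0.5]
gripper_width: 85.4
finger_force: 0.0
```

```bash
python3 bar.py
```

```text
scene 679 [-18.7  -4.2  53.4] [[-98.8, -17.0, 49.1], [49.2, 11.6, 57.9]] 58.56148792432259
side 93 [-64.2   7.2  54.4] [[-98.5, -8.3, 49.1], [48.9, 15.0, 57.7]] 57.973226063684365
tcp [[-17.92841364  93.41205248  45.28381916]] [0.30356941 0.11932469 0.47097365] 4.6167
```

The bar has dropped into the groove (top about 57 mm, x from -98 to 49). Next I lift, shut the fingers and go round to the near end.

Request:
{"name": "move_arm", "arguments": {"series": [[[0, 0, -0.02, 0, 0, 0], [0, 0, -0.045, 0, 0, 0], [0, 0, -0.07, 0, 0, 0], [-0.01, -0.013, -0.085, 0, 0, 0], [-0.025, -0.035, -0.09, 0, 0, 0], [-0.045, -0.06, -0.09, 0, 0, 0], [-0.065, -0.085, -0.09, 0, 0, 0], [-0.085, -0.107, -0.09, 0, 0, 0], [-0.093, -0.12, -0.09, 0, 0, 0], [-0.093, -0.12, -0.09, 0, 0, 0]]], "fingers": 0}}

```text
t: 5.45
eef_pos: [436.3, 36.3, 135.2]
eef_rot: [0.682, 0.732, -0.001, -0.0]
contact_force: [0.6, -0.3, -0.6]
gripper_width: -0.0
finger_force: 0.0
```

```bash
python3 bar.py
```

```text
scene 668 [-20.   -4.1  53.3] [[-99.5, -17.0, 49.1], [48.9, 11.8, 57.3]] 57.976396318875004
side 392 [-24.7   6.9  53.9] [[-98.3, -9.6, 49.2], [48.6, 17.4, 57.7]] 58.75123904903296
tcp [[-137.46310662   -2.47182334  135.70246468]] [ 1.07254673  0.35791462 -0.18598154] 5.55
```

Request:
{"name": "move_arm", "arguments": {"series": [[[0.001, 0, 0.015, 0, 0, 0], [0.002, 0, 0.03, 0, 0, 0], [0.002, 0, 0.045, 0, 0, 0], [0.002, 0, 0.06, 0, 0, 0], [0.002, 0, 0.072, 0, 0, 0], [0.002, 0, 0.082, 0, 0, 0], [0.002, 0, 0.088, 0, 0, 0], [0.002, 0, 0.092, 0, 0, 0], [0.002, 0, 0.092, 0, 0, 0], [0.002, 0, 0.092, 0, 0, 0]]]}}

```text
t: 6.38
eef_pos: [438.9, 41.6, 43.6]
eef_rot: [0.68, 0.733, 0.0, 0.0]
contact_force: [-0.3, 0.7, 0.2]
gripper_width: 0.2
finger_force: 0.0
```

```bash
python3 bar.py; python3 look.py d4.png
```

```text
scene 666 [-18.4  -3.6  53.3] [[-99.2, -16.7, 49.2], [49.2, 11.9, 57.2]] 58.11183919866971
side 390 [-24.7   7.1  54.2] [[-98.3, -9.6, 49.2], [48.6, 17.8, 57.9]] 58.77149233325417
tcp [[-137.0980644     0.1646533    43.90158351]] [-0.3215487   0.24662223 -0.41088371] 6.4833
tcp [[-137.11399418    0.1803562    43.91366   ]] [-0.53050781  1.33557645  0.08764154]
```

View pics/d4.png

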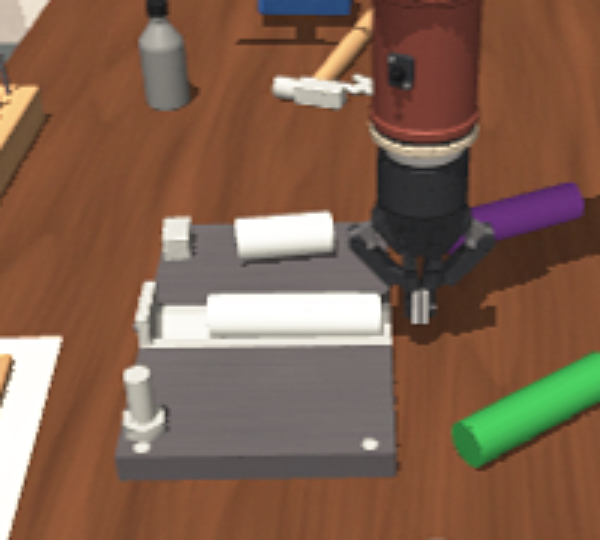

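The bar lies straight in the groove ((295,315) in the crop). The shut fingers stand at its near end (420,305). Next is the endwise push.

Request:
{"name": "move_arm", "arguments": {"series": [[[0, 0.007, 0, 0, 0, 0], [0, 0.014, 0, 0, 0, 0], [0, 0.02, 0, 0, 0, 0], [0, 0.025, 0, 0, 0, 0], [0, 0.03, 0, 0, 0, 0], [0, 0.035, 0, 0, 0, 0], [0, 0.04, 0, 0, 0, 0], [0, 0.045, 0, 0, 0, 0], [0, 0.05, 0, 0, 0, 0], [0, 0.055, 0, 0, 0, 0]]]}}

```text
t: 7.37
eef_pos: [492.7, 45.4, 42.8]
eef_rot: [0.68, 0.733, -0.001, -0.001]
contact_force: [-6.0, -0.5, 4.2]
gripper_width: 0.0
finger_force: 3.0
```

```bash
python3 bar.py
```

```text
scene 733 [ 9.3 -4.7 53.5] [[-84.6, -16.7, 49.2], [80.7, 11.6, 60.9]] 68.82166456799132
side 461 [-1.5  6.9 54.3] [[-93.1, -8.7, 49.2], [82.4, 17.3, 67.8]] 69.88455696474489
tcp [[-82.19503415   0.11448029  43.00634565]] [-0.27586391 -0.09435051  0.0140057 ] 7.4667
```

Request:
{"name": "move_arm", "arguments": {"series": [[[0, 0.003, 0, 0, 0, 0], [0, 0.006, 0, 0, 0, 0], [0, 0.009, 0, 0, 0, 0], [0, 0.011, 0, 0, 0, 0], [0, 0.013, 0, 0, 0, 0], [0, 0.0145, 0, 0, 0, 0], [0, 0.016, 0, 0, 0, 0], [0, 0.017, 0, 0, 0, 0], [0, 0.0175, 0, 0, 0, 0], [0, 0.018, 0, 0, 0, 0]]]}}

```text
t: 8.3
eef_pos: [511.1, 46.9, 43.2]
eef_rot: [0.68, 0.733, -0.0, -0.0]
contact_force: [-5.8, -1.1, 1.1]
gripper_width: 0.3
finger_force: 2.6
```

```bash
python3 bar.py
```

```text
scene 720 [22.  -5.1 53.3] [[-67.0, -17.3, 49.1], [90.4, 12.0, 61.4]] 68.13304772685194
side 442 [ 9.7  7.2 54.2] [[-74.8, -9.7, 49.1], [90.3, 18.0, 68.3]] 69.81379138401826
tcp [[-64.89722379   0.21726731  43.23378882]] [-3.10498271 -0.57099226 -0.70643258] 8.4
```

Request:
{"name": "move_arm", "arguments": {"series": [[[0, 0.0005, 0, 0, 0, 0], [0, 0.001, 0, 0, 0, 0], [0, 0.0014, 0, 0, 0, 0], [0, 0.0017, 0, 0, 0, 0], [0, 0.002, 0, 0, 0, 0], [0, 0.0022, 0, 0, 0, 0], [0, 0.0024, 0, 0, 0, 0], [0, 0.0026, 0, 0, 0, 0], [0, 0.0028, 0, 0, 0, 0], [0, 0.003, 0, 0, 0, 0]]]}}

```text
t: 9.23
eef_pos: [511.2, 46.9, 42.9]
eef_rot: [0.68, 0.733, -0.002, -0.002]
contact_force: [-18.1, -1.8, 12.2]
gripper_width: -0.1
finger_force: 9.5
```

The force rose to 18 N with no movement, so the bar is against the stop. I'll back off and lift.

Request:
{"name": "move_arm", "arguments": {"series": [[[0, -0.002, 0, 0, 0, 0], [0, -0.005, 0, 0, 0, 0], [0, -0.012, 0, 0, 0, 0], [0, -0.022, 0, 0, 0, 0], [0, -0.035, 0, 0, 0, 0], [0, -0.045, -0.01, 0, 0, 0], [0, -0.05, -0.03, 0, 0, 0], [0, -0.05, -0.055, 0, 0, 0], [0, -0.05, -0.08, 0, 0, 0], [0, -0.05, -0.1, 0, 0, 0]]]}}

```text
t: 10.07
eef_pos: [464.4, 43.4, 145.4]
eef_rot: [0.68, 0.733, 0.001, 0.001]
contact_force: [-0.2, 0.6, 0.4]
gripper_width: -0.1
finger_force: 0.0
```

```bash
python3 bar.py
python3 - <<'E'
from h import *
d,W=shot('scene'); im=d['image'][200:350,180:380,::-1]
cv2.imwrite('pics/s3.png',cv2.resize(im,None,fx=4,fy=4))
b=blk(W)
q=b[(b[:,2]>50)&(b[:,0]>92)&(b[:,0]<125)&(abs(b[:,1])<30)];print('stop',q[:,0].min(),q[:,0].max())
E
```

```text
scene 681 [25.7 -4.2 53.5] [[-49.1, -17.6, 49.2], [90.5, 11.9, 57.4]] 58.734479850934804
side 382 [23.4  7.2 53.9] [[-48.4, -10.0, 49.2], [90.2, 17.6, 57.3]] 57.70340860039005
tcp [[-109.79577842    0.30390835  146.94130622]] [-0.14575612  0.9048631  -0.04257085] 10.1667
stop 92.09523639140043 110.46205343013102
```

View pics/s3.png

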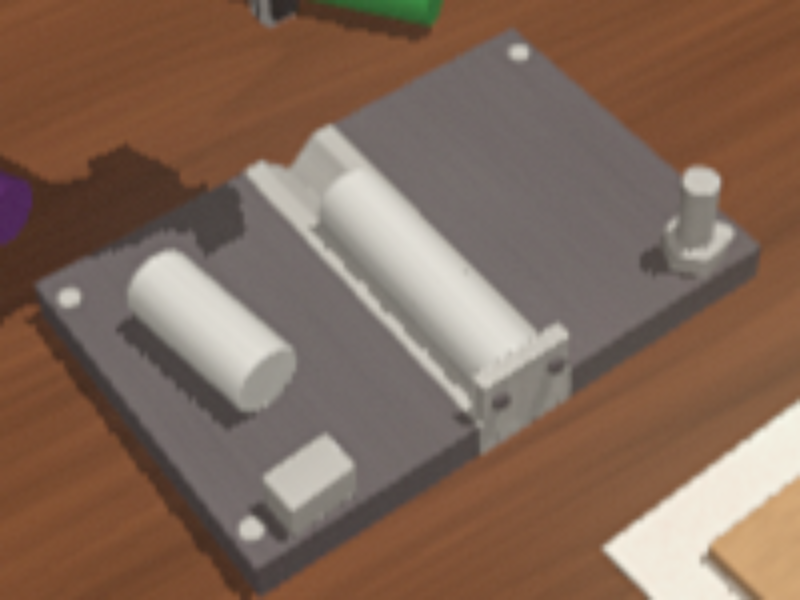

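The bar (430,270) lies in the groove against the stop (520,370), with its near end at -49 mm. The short bar, bolt and block are where they were, so I'm handing in.

```bash
python3 -c "
from station import r
print(r.close_job())"
```

```text
the job is handed in; nothing more can be done
None
```

The longer bar was rolled into the V-groove and pushed endwise against the stop (18 N at the end with no further movement); the shorter bar, bolt and block were left alone, and the job was handed in about 10 s into the 59 s limit.

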